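# Lay two stained rods in the drying rack

## Task

Two dark-stained wooden rods are ready to dry. Lay both in the V-grooved drying rack, one in each groove, so that each rests down in the grooves of both rails and sticks out about equally at the two ends; set them down gently, do not drop them, and leave the pale unstained rod where it lies.

Things in the scene. Friction and masses are not known exactly. Their poses are not given: they have to be found in the camera images.
- rod_a: Dark brown round wooden rod, one of two alike; 200 mm long, 40 mm in diameter, about 0.17 kg, lying loose on the table at the start (it can roll). Origin: the middle of the rod, on its axis (20 mm above the table when lying). Its x axis runs along the rod; its y and z turn as it rolls.
- rod_b: Dark brown round wooden rod, the other of the two; 200 mm long, 40 mm in diameter, about 0.17 kg, lying loose on the table at the start (it can roll). Origin: the middle of the rod, on its axis (20 mm above the table when lying). Its x axis runs along the rod; its y and z turn as it rolls.
- pale_rod: Pale, unstained wooden rod of the same size, to be left alone; 200 mm long, 40 mm in diameter, about 0.17 kg, lying loose on the table at the start (it can roll). Origin: the middle of the rod, on its axis (20 mm above the table when lying). Its x axis runs along the rod; its y and z turn as it rolls.
- rack: Plywood rack fixed to the table. Base 150 x 230 x 12 mm; on it two rails along y, 220 long, 18 thick, at x = -50 and +50 (open between), tops 65 mm above the table. Each has two 90 degree V-grooves, 60 wide, 30 deep, at y = -60 and +60 mm. A cradled rod lies along x over both rails, its axis 63 mm above the table. Origin: centre of the underside, z up. Either rod fits either groove, either way round.
Things that resemble listed ones, but are neither listed nor needed, are in the scene too. Leave any green look-alike of the rod_a alone.

How it is judged:
By the outcome, as a careful person would: the job done as asked, in the order asked, and still so for the second after the job is handed in, with the robot touching nothing.
It also fails if it takes over 64 s, if anything falls off the work surface, if the arm or the gripper's body presses on something with over 40 N, if the wrist force passes 120 N, or if a joint passes its speed limit or range.

## Robot

A 7-joint arm with a two-finger parallel gripper is mounted at the origin on the work surface. World frame = base frame: x ahead of the robot, y to its left, z up, the work surface at z = 0. Lengths are in m, angles in rad, forces in N, time in s.
With the tool pointing down it reaches from about 0.4 to 0.925 m from the base axis. Payload 4.1 kg.
Tool frame: the origin (TCP) lies between the finger pads; the fingertips stand ahead of it and the grasp point (between the pads) lies 8 mm behind it (tip_extent is the z of the fingertips in the tool frame, in m); z points along the fingers, y is the line along which they close (so a half turn about z gives the same grasp; the last joint's range is limited). The gripper opens to 85 mm and grips with 20 to 120 N. Pads are 22 mm wide; open, the fingers measure 114 mm over their backs; the gripper's body (76 mm by 85 mm) begins 54 mm behind the grasp point. The pads swing forward as they close: fully open they stand 13 mm farther back than shut.
Start: joints at [-1.436, 0.398, 0.045, 1.537, -0.019, 1.207, -0.051], TCP at [0.151, 0.632, 0.242] pointing down, gripper open.
Joint ranges: [-2.82, 2.82], [-0.49, 2.23], [-1.37, 1.46], [0, 2.46], [-1.36, 4.5], [0.23, 2], [-2.94, 2.94]. Speed limits (rad/s): [2.57, 2.57, 3.14, 3.14, 3.14, 3.14, 3.14].

## Interface

Orientations are given as a rotation vector (axis times angle).
In Python, from workcell import * gives the robot as it stands. The module is installed in compiled form; this text tells all that it offers.
- The arm moves only by the tool play_rows, never from a script. Its argument "series" is a list of rows, each a list of 7 numbers: the shift along the tool's x, y, z in m, then the turn, a rotation vector about the tool's x, y, z in rad, then the opening in per cent of the stroke, from 0 (shut) to 100 (fully open). A call has 1 to 5 rows; each row is the pose to reach, as a shift and turn from the pose commanded when the call began, along the tool's axes at that moment; what a row does not reach only later rows make up. A row lasts 1/12 s, in which the tool goes at most 41.7 mm and 7.16 degrees, less where a joint would pass 70% of its speed; a pose out of reach is approached as far as the arm can. A call with a gripper value outside its range is refused whole. The fingers move at their own pace and stop on an object; "grip_force" is the grip in N (left out, the last holds). Time passes only in rows, so rows that repeat a pose let the fingers close. It gives the time, the measured TCP pose, the force, the opening and the grip force at its end, in the units of the state.
- state(): the state, without advancing time (a new reading comes with each control period).
- read_camera(name): name is "scene" or "top" or "wrist"; returns a dict with "color" (400x640x3 uint8, red, green, blue), "intrinsics" (3x3 intrinsics, pixels), "k1" (the pictures are not rectified: a ray, as slopes to the right and down, at radius r is drawn at 1 + k1 r^2 times it, then the intrinsics apply), "position" and "orientation" of the camera in the world. Camera axes: x right, y down, z forward; pixel columns grow to the right and rows downward; lengths in m; the calibration is good to about 2 mm. A picture is of the moment at which its call begins. There is no depth.
- job_done(): hands the job in; it is judged then, once.
The state is a dict: "clock": time; "qpos": joint angles; "qd": joint speeds; "tau": joint torques, N m; "ee_pos": TCP position; "tool_rot": TCP orientation; "wrist_force": force on the tool from outside, world axes, zero at the start; "moment": the same for the moment, N m; "gripper_width": opening from 0.0 (shut) to 1.0 (fully open); "grip_force": force on a finger pad.
Only numpy, scipy, OpenCV 4.12 (cv2) and the standard library are available. Lean on these libraries where they do the work, as an engineer would, in place of code of your own. Each camera call takes 0.05 s, during which the arm holds its last target. There are 200 camera calls.

## Working session

There is one attempt and no reset: what is moved stays moved. The work goes in short steps, Python scripts to look and compute and a tool call to move; the robot and the scene stay as the last step left them, time stands still between calls to the robot, and variables do not carry over. Pictures are saved under pics/ and viewed, at most 10 in all, crops included, and the job is handed in when it is done.

Besides the shell and the picture viewer there is one more tool, called after "Emit:" by a JSON object that holds its "method" and its "body". play_rows: Moves the arm, as the interface text tells. Its arguments: {"type":"object","properties":{"series":{"type":"array"},"grip_force":{"type":"number"}},"required":["series"]}

```bash
mkdir -p pics; python3 - <<'E'
from workcell import *
import cv2
s=state();print({k:s[k] for k in('clock','ee_pos','tool_rot','gripper_width','wrist_force')}); 
try: print(tip_extent)
except Exception as e: print(e)
for n in('top','scene'):
    c=read_camera(n);cv2.imwrite(f'pics/{n}0.png',c['color'][:,:,::-1]);print(n,c['intrinsics'],c['k1'],c['position'],c['orientation'])
E
```

```text
{'clock': 0.0, 'ee_pos': array([0.15045541, 0.63170602, 0.24127402]), 'tool_rot': array([-3.66314445e-01, -3.12006113e+00,  3.08466038e-03]), 'gripper_width': 1.0030334059769865, 'wrist_force': array([-0.17247079,  0.12221345, -0.48010719])}
0.011
top [[501.82636745   0.         319.12041922]
 [  0.         501.82636745 202.83870889]
 [  0.           0.           1.        ]] -0.1640414321192671 [0.33314388 0.06127259 1.2836429 ] [-2.20746922  2.15279425 -0.05652632]
scene [[484.63625627   0.         318.59094242]
 [  0.         484.63625627 200.30695347]
 [  0.           0.           1.        ]] -0.06357426236592326 [0.93662136 0.97384825 0.75694598] [-0.63676709 -2.49756622  1.31700208]
```

View pics/top0.png

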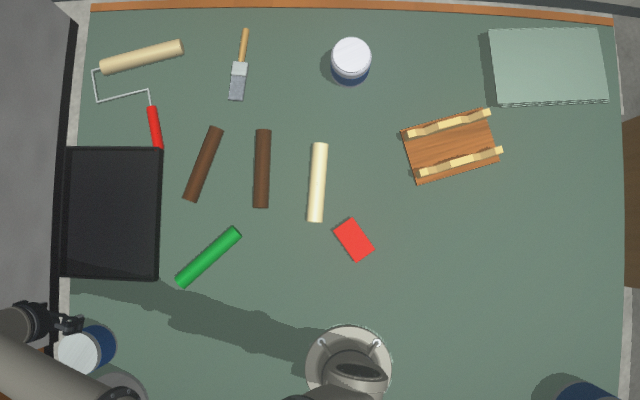

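View pics/scene0.png

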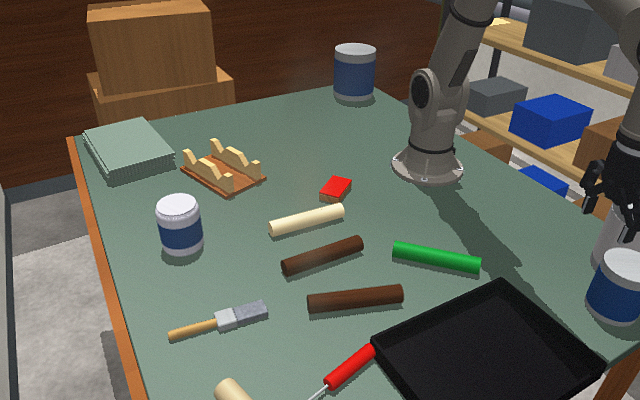

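The top view shows dark rods centred near (203,163) and (262,168), the pale one at (317,182), green at (208,257), and the rack at (450,147). Enlarging for accurate reading.

```bash
cat > h.py <<'E'
from workcell import *
import cv2, numpy as np
from scipy.spatial.transform import Rotation as R
def ray(c,px):
    K=np.array(c['intrinsics']);d=(np.array(px,float)-K[:2,2])/K[0,0]
    u=d.copy()
    for _ in range(20): u=d/(1+c['k1']*(u**2).sum(-1,keepdims=True))
    v=np.concatenate([u,np.ones(u.shape[:-1]+(1,))],-1)
    return R.from_rotvec(c['orientation']).apply(v)
def unproj(c,px,z):
    v=ray(c,px);p=np.array(c['position']);return p+v*((z-p[2])/v[...,2:3])
def proj(c,P):
    q=R.from_rotvec(c['orientation']).inv().apply(np.atleast_2d(P)-c['position']);s=q[:,:2]/q[:,2:]
    s=s*(1+c['k1']*(s**2).sum(1,keepdims=True));K=np.array(c['intrinsics']);return s*K[0,0]+K[:2,2]
def tool(yaw): # tool down, closing axis y: returns rotvec matrix
    return R.from_euler('z',yaw)*R.from_euler('x',np.pi)
E
python3 - <<'E'
from h import *
c=read_camera('top');im=c['color'][:,:,::-1].copy()
a=cv2.resize(im[112:222,390:520],None,fx=6,fy=5.4545/1.0909*1.2,interpolation=cv2.INTER_CUBIC) if 0 else cv2.resize(im[95:195,390:520],None,fx=6,fy=6,interpolation=cv2.INTER_CUBIC)
cv2.imwrite('pics/rack.png',a)
f=im.astype(int);m=((f.sum(2)<190)&(f[:,:,2]-f[:,:,0]>15)).astype(np.uint8)
m=cv2.morphologyEx(m,cv2.MORPH_OPEN,np.ones((3,3)))
n,l,st,ce=cv2.connectedComponentsWithStats(m)
for i in range(1,n):
    if st[i,4]<300: continue
    r=cv2.minAreaRect(np.argwhere(l==i)[:,::-1].astype(np.float32))
    b=cv2.boxPoints(r);e=sorted([(np.linalg.norm(b[k]-b[(k+1)%4]),k) for k in range(4)])
    e2=[(b[k]+b[(k+1)%4])/2 for _,k in e[:2]]
    P=unproj(c,np.array(e2),0.022);d=P[0]-P[1]
    print(ce[i],r,'ends',P[:,:2].round(4),'mid',P.mean(0)[:2].round(4),'len',np.linalg.norm(d).round(4),'yaw',np.degrees(np.arctan2(d[1],d[0])).round(1))
E
```

```text
(no output)
```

View pics/rack.png

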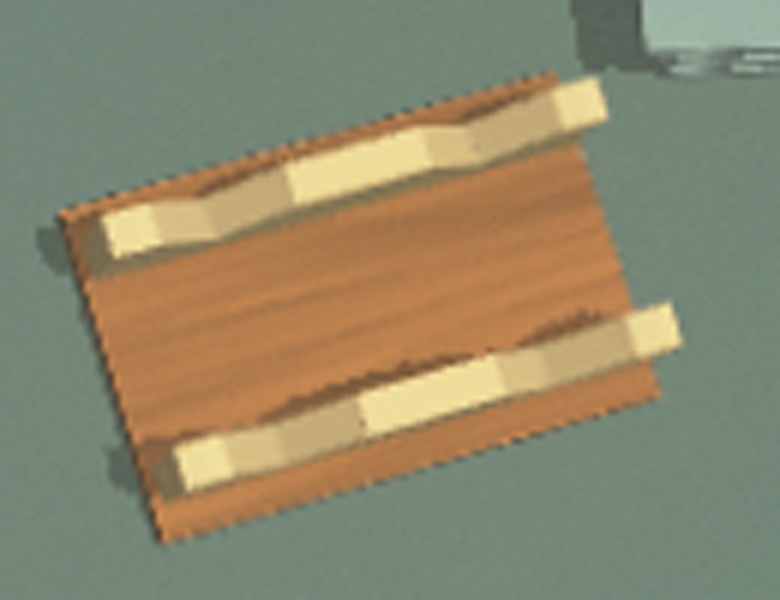

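Rack crop: rail-top corners at (103,218),(112,260),(598,77),(607,120) and (173,450),(187,492),(673,303),(683,345); base corners at (60,213),(555,73),(162,545),(660,398). Fit its pose; loosen the rod mask.

```bash
python3 - <<'E'
from h import *
from scipy.optimize import least_squares
c=read_camera('top');im=c['color'][:,:,::-1].copy();print(im[163,203],im[168,262],im[230,280])
o=np.array
uv=o([(103,218),(112,260),(598,77),(607,120),(173,450),(187,492),(673,303),(683,345),(60,213),(555,73),(162,545),(660,398)],float)
px=(uv+.5)/6-.5+[390,95]
# local: x up in image(+), y left in image(+)
L=o([(.059,.11,.065),(.041,.11,.065),(.059,-.11,.065),(.041,-.11,.065),(-.041,.11,.065),(-.059,.11,.065),(-.041,-.11,.065),(-.059,-.11,.065),(.075,.115,.012),(.075,-.115,.012),(-.075,.115,.012),(-.075,-.115,.012)])
f=lambda p:(proj(c,R.from_euler('z',p[2]).apply(L)+[p[0],p[1],0])-px).ravel()
s=least_squares(f,[.6,-.2,-.2]);print('rack',s.x,'deg',np.degrees(s.x[2]),'maxpx',abs(s.fun).max())
Rz=R.from_euler('z',s.x[2])
for y in(.06,-.06):print('groove',Rz.apply([0,y,.063])+[s.x[0],s.x[1],0])
f=im.astype(int);m=((f[:,:,2]-f[:,:,0]>15)&(f[:,:,2]<130)&(f[:,:,1]<80)).astype(np.uint8)
m=cv2.morphologyEx(m,cv2.MORPH_OPEN,np.ones((3,3)))
n,l,st,ce=cv2.connectedComponentsWithStats(m)
for i in range(1,n):
    x,y,w,h,a=st[i]
    if a<300: continue
    r=cv2.minAreaRect(np.argwhere(l==i)[:,::-1].astype(np.float32))
    b=cv2.boxPoints(r);e=sorted([(np.linalg.norm(b[k]-b[(k+1)%4]),k) for k in range(4)])
    e2=[(b[k]+b[(k+1)%4])/2 for _,k in e[:2]]
    P=unproj(c,o(e2),0.022);d=P[0]-P[1]
    print(ce[i],r,'mid',P.mean(0)[:2].round(4),'len',np.linalg.norm(d).round(4),'yaw',np.degrees(np.arctan2(d[1],d[0])).round(1))
E
```

```text
[ 56  81 112] [ 59  83 115] [120 134 115]
rack [ 0.57509197 -0.25392254  0.31076163] deg 17.805329765654424 maxpx 0.689469054907704
groove [ 0.55674493 -0.19679648  0.063     ]
groove [ 0.593439   -0.31104859  0.063     ]
[631.73353635 200.16292349] ((630.5, 201.5), (171.0, 17.0), 90.0) mid [ 0.4445 -0.764 ] len 0.4659 yaw -1.1
[202.36921421 164.26480086] ((202.439697265625, 163.72654724121094), (15.119186401367188, 77.04572296142578), 21.250505447387695) mid [0.5109 0.3834] len 0.1983 yaw -19.0
[257.10714286 166.62723214] ((257.11724853515625, 168.00689697265625), (6.576866626739502, 78.3351821899414), 3.3664608001708984) mid [0.5029 0.2413] len 0.2011 yaw -1.3
[266.75080906 170.45954693] ((266.737548828125, 169.0113067626953), (4.613819122314453, 76.24693298339844), 2.726310968399048) mid [0.5008 0.2165] len 0.1955 yaw -0.7
```

```bash
cat >> h.py <<'E'
def go(x,y,z,deg,s=None):
    """row from current pose to TCP (x,y,z), tool x heading deg, tool down"""
    s=s or state();r0=R.from_rotvec(s['tool_rot']);t=tool(np.radians(deg))
    print('shift',r0.inv().apply(np.array([x,y,z])-s['ee_pos']).round(4),'turn',(r0.inv()*t).as_rotvec().round(4),'clock',s['clock'])
E
python3 - <<'E'
from h import *
c=read_camera('top')
print(unproj(c,[[262.0,168.4],[202.4,163.7]],.02))
go(.511,.383,.14,161)
E
```

```text
[[0.50161444 0.22884653 0.02      ]
 [0.51076509 0.38382204 0.02      ]]
shift [-0.4084 -0.1587  0.102 ] turn [-0.0009  0.0001  0.0979] clock 0.25
```

Emit:
{"method": "play_rows", "body": {"series": [[-0.408,-0.159,0.05,0,0,0.098,100],[-0.408,-0.159,0.05,0,0,0.098,100],[-0.408,-0.159,0.05,0,0,0.098,100],[-0.408,-0.159,0.05,0,0,0.098,100],[-0.408,-0.159,0.05,0,0,0.098,100]]}}

```text
clock: 0.67
ee_pos: [0.3221, 0.5132, 0.2186]
tool_rot: [0.518, 3.098, 0.0]
wrist_force: [1.3, 0.0, 0.1]
gripper_width: 1.002
grip_force: 0.0
```

```bash
python3 -c "
from h import *
print(state()['ee_pos'],state()['qpos'],state()['wrist_force']);go(.511,.383,.14,161)"
```

```text
[0.322081   0.5132377  0.21855791] [-1.18818738  0.34042572  0.13687904  1.67876748 -0.05051255  1.12551583
  0.20213337] [1.26862344 0.02281149 0.1423963 ]
shift [-0.221  -0.0617  0.0785] turn [0.0003 0.0001 0.0003] clock 0.6667
```

Emit:
{"method": "play_rows", "body": {"series": [[-0.221,-0.062,0.078,0,0,0,100],[-0.221,-0.062,0.078,0,0,0,100],[-0.221,-0.062,0.078,0,0,0,100],[-0.221,-0.062,0.078,0,0,0,100],[-0.221,-0.062,0.078,0,0,0,100]]}}

```text
clock: 1.08
ee_pos: [0.4843, 0.4011, 0.1511]
tool_rot: [0.518, 3.098, 0.001]
wrist_force: [0.6, 1.2, -0.0]
gripper_width: 1.001
grip_force: 0.0
```

Emit:
{"method": "play_rows", "body": {"series": [[0,0,0,0,0,0,100],[0,0,0,0,0,0,100]]}}

```text
clock: 1.25
ee_pos: [0.4854, 0.3987, 0.1505]
tool_rot: [0.529, 3.097, -0.004]
wrist_force: [-0.2, 0.7, -0.7]
gripper_width: 1.002
grip_force: 0.0
```

```bash
python3 -c "
from h import *
c=read_camera('wrist');cv2.imwrite('pics/w1.png',c['color'][:,:,::-1])
P=np.array([.511,.383,.02]);d=np.array([np.cos(np.radians(161)),np.sin(np.radians(161)),0])*.1
print(proj(c,[P,P+d,P-d,P+d*0+[0,0,0]]))
print(state()['ee_pos']);go(.511,.383,.017,161)"
```

```text
[[313.94364457 225.92353907]
 [312.16059152 108.22578638]
 [315.46132142 320.41772707]
 [313.94364457 225.92353907]]
[0.48351872 0.40140816 0.15113563]
shift [-0.0321 -0.0083  0.1341] turn [-0.0007 -0.0006 -0.0027] clock 1.3
```

View pics/w1.png

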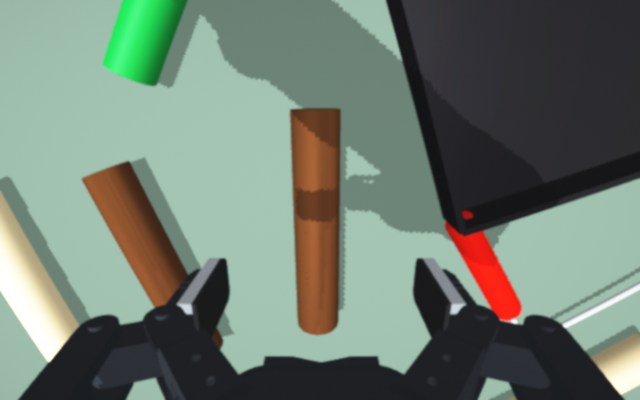

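The wrist view shows rod_a between the fingers, ends at (316,108) and (318,~328), matching the prediction to ~3 mm. Descend and grip.

Emit:
{"method": "play_rows", "body": {"series": [[-0.03,-0.008,0.03,0,0,0,100],[-0.03,-0.008,0.065,0,0,0,100],[-0.03,-0.008,0.1,0,0,0,100],[-0.03,-0.008,0.125,0,0,0,100],[-0.03,-0.008,0.134,0,0,0,100]]}}

```text
clock: 1.72
ee_pos: [0.5046, 0.3854, 0.0138]
tool_rot: [-0.513, -3.094, 0.006]
wrist_force: [-0.9, -0.1, -0.8]
gripper_width: 1.0
grip_force: 0.0
```

Emit:
{"method": "play_rows", "body": {"series": [[0,0,0,0,0,0,100],[0,0,0,0,0,0,100]]}}

```text
clock: 1.88
ee_pos: [0.5085, 0.3867, 0.0187]
tool_rot: [0.516, 3.099, 0.003]
wrist_force: [0.5, 0.5, 0.6]
gripper_width: 1.002
grip_force: 0.0
```

```bash
python3 -c "
from h import *
print([state()['ee_pos'] for _ in range(2)]);go(.511,.383,.017,161)"
```

```text
[array([0.50850398, 0.38673449, 0.01866118]), array([0.50850398, 0.38673449, 0.01866118])]
shift [-0.0036 -0.0027  0.0017] turn [0.0016 0.0002 0.0018] clock 1.8833
```

Emit:
{"method": "play_rows", "body": {"series": [[-0.003,-0.002,0,0,0,0,40],[-0.003,-0.002,0,0,0,0,30],[-0.003,-0.002,0,0,0,0,20],[-0.003,-0.002,0,0,0,0,10],[-0.003,-0.002,0,0,0,0,10]], "grip_force": 40}}

```text
clock: 2.3
ee_pos: [0.5119, 0.3829, 0.0193]
tool_rot: [0.519, 3.097, 0.003]
wrist_force: [-0.2, -0.3, 5.5]
gripper_width: 0.451
grip_force: 39.9
```

Emit:
{"method": "play_rows", "body": {"series": [[0,0,0,0,0,0,10],[0,0,0,0,0,0,10],[0,0,0,0,0,0,10],[0,0,0,0,0,0,10],[0,0,0,0,0,0,10]]}}

```text
clock: 2.72
ee_pos: [0.5119, 0.3828, 0.0193]
tool_rot: [0.519, 3.097, 0.003]
wrist_force: [0.2, -0.0, 6.0]
gripper_width: 0.453
grip_force: 40.0
```

Emit:
{"method": "play_rows", "body": {"series": [[0,0,-0.02,0,0,0,10],[0,0,-0.05,0,0,0,10],[0,0,-0.09,0,0,0,10],[0,0,-0.13,0,0,0,10],[0,0,-0.16,0,0,0,10]]}}

```text
clock: 3.13
ee_pos: [0.5115, 0.3824, 0.1809]
tool_rot: [0.519, 3.097, 0.004]
wrist_force: [0.7, 0.5, -0.6]
gripper_width: 0.452
grip_force: 40.9
```

```bash
python3 -c "
from h import *
s=state();print(s['gripper_width'],s['wrist_force'],s['ee_pos'])
go(.593,-.311,.18,197.8)"
```

```text
0.45209636724976715 [ 0.69362064  0.4914509  -0.6029671 ] [0.51149662 0.38242948 0.1809193 ]
shift [-3.03e-01 -6.29e-01 -2.00e-04] turn [ 0.002   0.0022 -0.6426] clock 3.1333
```

Emit:
{"method": "play_rows", "body": {"series": [[-0.01,-0.02,0,0,0,0,10],[-0.025,-0.05,0,0,0,0,10],[-0.04,-0.083,0,0,0,0,10],[-0.057,-0.119,0,0,0,0,10],[-0.075,-0.155,0,0,0,0,10]]}}

```text
clock: 3.55
ee_pos: [0.5306, 0.2098, 0.1775]
tool_rot: [-0.516, -3.098, -0.0]
wrist_force: [1.2, -0.5, -1.4]
gripper_width: 0.449
grip_force: 41.0
```

Emit:
{"method": "play_rows", "body": {"series": [[-0.017,-0.036,0,0,0,0,10],[-0.034,-0.072,0,0,0,0,10],[-0.051,-0.108,0,0,0,0,10],[-0.068,-0.144,0,0,0,0,10],[-0.085,-0.18,0,0,0,0,10]]}}

```text
clock: 3.97
ee_pos: [0.5525, 0.0114, 0.1776]
tool_rot: [-0.518, -3.098, -0.001]
wrist_force: [0.1, 0.7, -1.8]
gripper_width: 0.45
grip_force: 41.0
```

Emit:
{"method": "play_rows", "body": {"series": [[-0.017,-0.036,0,0,0,0,10],[-0.034,-0.072,0,0,0,0,10],[-0.051,-0.108,0,0,0,0,10],[-0.068,-0.144,0,0,0,0,10],[-0.085,-0.17,0,0,0,0,10]]}}

```text
clock: 4.38
ee_pos: [0.5766, -0.1793, 0.1777]
tool_rot: [-0.524, -3.097, 0.002]
wrist_force: [-1.0, -0.7, -1.4]
gripper_width: 0.454
grip_force: 41.0
```

Emit:
{"method": "play_rows", "body": {"series": [[-0.015,-0.03,0,0,0,-0.11,10],[-0.03,-0.06,0,0,0,-0.23,10],[-0.045,-0.09,0,0,0,-0.35,10],[-0.052,-0.11,0,0,0,-0.47,10],[-0.056,-0.12,0,0,0,-0.58,10]]}}

```text
clock: 4.8
ee_pos: [0.5902, -0.3118, 0.1772]
tool_rot: [0.39, -3.116, 0.004]
wrist_force: [0.5, -0.7, -1.6]
gripper_width: 0.452
grip_force: 40.9
```

```bash
python3 -c "
from h import *
s=state();print(s['gripper_width'],s['wrist_force'],s['ee_pos'],s['qpos'])
go(.593,-.311,.15,197.8)"
```

```text
0.45155040004334324 [ 0.46586445 -0.68292539 -1.56032174] [ 0.59024868 -0.31175227  0.17723321] [ 0.19940962  0.49797045  0.31218081  1.5693474  -0.16215467  1.10011785
  2.36937623]
shift [-0.0029  0.0001  0.0272] turn [-0.0021 -0.0019 -0.0618] clock 4.8
```

Emit:
{"method": "play_rows", "body": {"series": [[-0.003,0,0.015,0,0,-0.06,10],[-0.003,0,0.03,0,0,-0.06,10],[-0.003,0,0.045,0,0,-0.06,10],[-0.003,0,0.045,0,0,-0.06,10]]}}

```text
clock: 5.13
ee_pos: [0.5924, -0.3046, 0.1288]
tool_rot: [0.481, -3.099, -0.007]
wrist_force: [-0.9, 1.2, -1.9]
gripper_width: 0.45
grip_force: 41.0
```

```bash
python3 -c "
from h import *
w=read_camera('wrist')['color'];c=read_camera('top')
s=state();print(s['ee_pos'],s['clock']);go(.593,-.311,.062,197.8)
P=s['ee_pos']+[0,0,.001];d=R.from_euler('z',17.8,degrees=True).apply([.1,0,0])
print('rod ends predicted x6 crop',(proj(c,[P+d,P-d])-[440,90]+.5)*5)
a=cv2.resize(c['color'][90:210,400:520],None,fx=4,fy=4,interpolation=cv2.INTER_CUBIC)
print((proj(c,[P+d,P-d])-[400,90])*4)
b=cv2.resize(w,(320,200));o=np.zeros((480,800,3),np.uint8);o[:,:480]=a;o[:200,480:]=b
cv2.imwrite('pics/p1.png',o[:,:,::-1])"
```

```text
[ 0.594314   -0.3056879   0.13200782] 5.2333
shift [ 0.0028 -0.0048  0.07  ] turn [ 0.0013 -0.0013 -0.0023] clock 5.2333
rod ends predicted x6 crop [[156.61494781  -0.58084485]
 [287.05380491 398.80289418]]
[[283.29195825  -2.46467588]
 [387.64304393 317.04231535]]
```

View pics/p1.png

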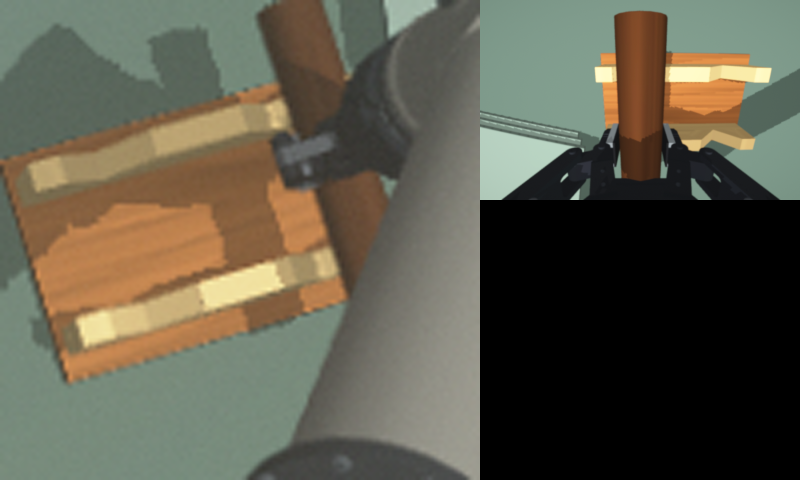

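The crop shows the held rod's far end at about (290,5) vs predicted (283,-2): ~2–3 mm agreement; grasp is centred. Settle, then lower.

Emit:
{"method": "play_rows", "body": {"series": [[0,0,0,0,0,0,10],[0,0,0,0,0,0,10]]}}

```text
clock: 5.4
ee_pos: [0.5956, -0.3064, 0.1339]
tool_rot: [-0.482, 3.103, -0.002]
wrist_force: [0.4, -0.3, -0.8]
gripper_width: 0.451
grip_force: 41.0
```

Emit:
{"method": "play_rows", "body": {"series": [[0,0,0,0,0,0,10],[0,0,0,0,0,0,10]]}}

```text
clock: 5.57
ee_pos: [0.5953, -0.3062, 0.1335]
tool_rot: [-0.482, 3.103, -0.001]
wrist_force: [0.3, 0.6, -1.2]
gripper_width: 0.451
grip_force: 41.0
```

```bash
python3 -c "
from h import *
go(.593,-.311,.062,197.8)
x=[]
for i in range(4):
  read_camera('top');x.append(state()['ee_pos'])
print(np.array(x),np.mean(x,0))"
```

```text
shift [ 0.0037 -0.0038  0.0715] turn [-0.0009  0.0012 -0.0023] clock 5.5667
[[ 0.59522731 -0.30615785  0.13330766]
 [ 0.59513205 -0.30613592  0.13312043]
 [ 0.59503684 -0.3060619   0.13293774]
 [ 0.59497558 -0.30608255  0.132836  ]] [ 0.59509295 -0.30610956  0.13305046]
```

Emit:
{"method": "play_rows", "body": {"series": [[0.003,-0.004,0.012,0,0,0,10],[0.0035,-0.004,0.024,0,0,0,10],[0.0035,-0.004,0.036,0,0,0,10],[0.0035,-0.004,0.046,0,0,0,10],[0.0035,-0.004,0.052,0,0,0,10]]}}

```text
clock: 6.18
ee_pos: [0.5914, -0.3101, 0.0777]
tool_rot: [0.482, -3.101, -0.004]
wrist_force: [0.3, 0.4, -2.3]
gripper_width: 0.457
grip_force: 41.0
```

Emit:
{"method": "play_rows", "body": {"series": [[0,0,0,0,0,0,10],[0,0,0,0,0,0,10],[0,0,0,0,0,0,10]]}}

```text
clock: 6.43
ee_pos: [0.5933, -0.3111, 0.081]
tool_rot: [-0.482, 3.103, -0.001]
wrist_force: [-0.1, -1.4, -1.3]
gripper_width: 0.455
grip_force: 41.0
```

```bash
python3 -c "
from h import *
print(state()['ee_pos'],state()['wrist_force']);go(.593,-.311,.062,197.8)"
```

```text
[ 0.59325153 -0.31111718  0.08097299] [-0.11048068 -1.43859259 -1.34647549]
shift [0.0002 0.0002 0.019 ] turn [-0.0006  0.0008 -0.0023] clock 6.4333
```

Emit:
{"method": "play_rows", "body": {"series": [[0,0,0.004,0,0,0,10],[0,0,0.008,0,0,0,10],[0,0,0.011,0,0,0,10],[0,0,0.013,0,0,0,10],[0,0,0.013,0,0,0,10]]}}

```text
clock: 6.85
ee_pos: [0.5924, -0.3106, 0.0669]
tool_rot: [0.482, -3.103, -0.001]
wrist_force: [0.0, 0.3, -1.2]
gripper_width: 0.456
grip_force: 41.0
```

Emit:
{"method": "play_rows", "body": {"series": [[0,0,0.001,0,0,0,10],[0,0,0.002,0,0,0,10],[0,0,0.003,0,0,0,10],[0,0,0.003,0,0,0,10],[0,0,0.003,0,0,0,10]]}}

```text
clock: 7.27
ee_pos: [0.5928, -0.3109, 0.0646]
tool_rot: [-0.482, 3.104, 0.0]
wrist_force: [-0.4, -0.2, -1.7]
gripper_width: 0.451
grip_force: 41.0
```

Emit:
{"method": "play_rows", "body": {"series": [[0,0,0.001,0,0,0,10],[0,0,0.002,0,0,0,10],[0,0,0.002,0,0,0,10],[0,0,0.002,0,0,0,10]]}}

```text
clock: 7.6
ee_pos: [0.593, -0.3107, 0.0637]
tool_rot: [-0.482, 3.104, 0.001]
wrist_force: [-2.0, 1.2, 5.8]
gripper_width: 0.451
grip_force: 41.6
```

Emit:
{"method": "play_rows", "body": {"series": [[0,0,0.001,0,0,0,10],[0,0,0.001,0,0,0,10]]}}

```text
clock: 7.77
ee_pos: [0.593, -0.3107, 0.0637]
tool_rot: [-0.482, 3.104, 0.001]
wrist_force: [-4.3, 3.1, 11.2]
gripper_width: 0.452
grip_force: 42.1
```

Emit:
{"method": "play_rows", "body": {"series": [[0,0,0,0,0,0,44],[0,0,0,0,0,0,48],[0,0,0,0,0,0,54],[0,0,0,0,0,0,62],[0,0,0,0,0,0,75]]}}

```text
clock: 8.18
ee_pos: [0.5928, -0.3111, 0.0614]
tool_rot: [-0.482, 3.104, -0.0]
wrist_force: [0.3, -0.7, 0.3]
gripper_width: 0.744
grip_force: 0.0
```

Emit:
{"method": "play_rows", "body": {"series": [[0,0,0,0,0,0,90],[0,0,0,0,0,0,90],[0,0,-0.01,0,0,0,90],[0,0,-0.03,0,0,0,90],[0,0,-0.06,0,0,0,90]]}}

```text
clock: 8.6
ee_pos: [0.5909, -0.3099, 0.12]
tool_rot: [0.482, -3.1, -0.005]
wrist_force: [0.5, -0.1, 0.0]
gripper_width: 0.903
grip_force: 0.0
```

Emit:
{"method": "play_rows", "body": {"series": [[0,0,-0.04,0,0,0,100],[0,0,-0.08,0,0,0,100],[0,0.03,-0.09,0,0,0,100],[0,0.07,-0.09,0,0,0,100],[0,0.11,-0.09,0,0,0,100]]}}

```text
clock: 9.02
ee_pos: [0.5597, -0.2066, 0.214]
tool_rot: [-0.477, 3.101, -0.003]
wrist_force: [0.3, 0.8, -0.7]
gripper_width: 0.995
grip_force: 0.0
```

```bash
python3 -c "
from h import *
print(state()['ee_pos'],state()['wrist_force']);go(.5016,.2288,.2,179)"
```

```text
[ 0.55970258 -0.20660021  0.21403601] [ 0.34319612  0.80279352 -0.7386517 ]
shift [-0.0754  0.4328  0.0132] turn [-0.002   0.004   0.3227] clock 9.0167
```

Emit:
{"method": "play_rows", "body": {"series": [[-0.03,0.2,0,0,0,0,100],[-0.03,0.2,0,0,0,0,100],[-0.03,0.2,0,0,0,0,100],[-0.03,0.2,0,0,0,0,100],[-0.03,0.2,0,0,0,0,100]]}}

```text
clock: 9.43
ee_pos: [0.5267, -0.0035, 0.2126]
tool_rot: [-0.484, 3.103, 0.001]
wrist_force: [-0.1, -0.3, 0.2]
gripper_width: 0.996
grip_force: 0.0
```

Emit:
{"method": "play_rows", "body": {"series": [[-0.044,0.225,0.03,0,0,0.32,100],[-0.044,0.225,0.03,0,0,0.32,100],[-0.044,0.225,0.03,0,0,0.32,100],[-0.044,0.225,0.03,0,0,0.32,100],[-0.044,0.225,0.03,0,0,0.32,100]]}}

```text
clock: 9.85
ee_pos: [0.5045, 0.1914, 0.1867]
tool_rot: [0.02, 3.14, 0.001]
wrist_force: [0.4, 0.2, 0.1]
gripper_width: 1.003
grip_force: 0.0
```

Emit:
{"method": "play_rows", "body": {"series": [[0,0.015,0.02,0,0,0,100],[0,0.015,0.04,0,0,0,100],[0,0.015,0.04,0,0,0,100],[0,0.015,0.04,0,0,0,100],[0,0.015,0.04,0,0,0,100]]}}

```text
clock: 10.27
ee_pos: [0.5059, 0.2037, 0.1471]
tool_rot: [0.022, 3.14, 0.0]
wrist_force: [0.4, -1.2, -0.3]
gripper_width: 1.003
grip_force: 0.0
```

```bash
python3 -c "
from h import *
c=read_camera('wrist');t=read_camera('top')['color']
s=state();print(s['ee_pos']);go(.5016,.2288,.017,179)
P=np.array([.5016,.2288,.02]);d=np.array([np.cos(np.radians(179)),np.sin(np.radians(179)),0])*.1
print('half-scale pred',proj(c,[P,P+d,P-d])/2)
o=np.zeros((480,800,3),np.uint8);o[:,:480]=cv2.resize(t[90:210,400:520],None,fx=4,fy=4,interpolation=cv2.INTER_CUBIC);o[:200,480:]=cv2.resize(c['color'],(320,200),interpolation=cv2.INTER_AREA)
cv2.imwrite('pics/p2.png',o[:,:,::-1])"
```

```text
[0.50613526 0.20387229 0.14742613]
shift [0.0052 0.0247 0.1304] turn [0.001  0.0026 0.0036] clock 10.3667
half-scale pred [[175.22174785  94.7219786 ]
 [177.06913779  30.82492502]
 [173.53124256 146.18494835]]
```

View pics/p2.png

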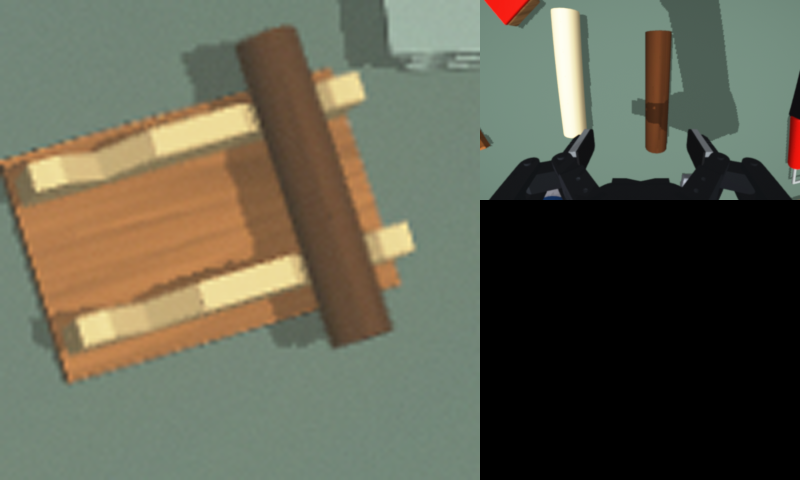

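Rod_a lies in the far groove, overhanging equally (ends (266,36)/(361,337), rails crossed at ~(290,113)/(340,257)). The wrist inset shows rod_b at (178,31)–(176,149), as predicted. Descend on rod_b.

Emit:
{"method": "play_rows", "body": {"series": [[0.005,0.0247,0.015,0,0,0,100],[0.005,0.0247,0.05,0,0,0,100],[0.005,0.0247,0.08,0,0,0,100],[0.005,0.0247,0.1,0,0,0,100],[0.005,0.0247,0.11,0,0,0,100]]}}

```text
clock: 10.78
ee_pos: [0.4993, 0.2283, 0.0342]
tool_rot: [-0.02, -3.139, 0.002]
wrist_force: [-0.5, -0.5, -0.3]
gripper_width: 1.0
grip_force: 0.0
```

Emit:
{"method": "play_rows", "body": {"series": [[0,0,0,0,0,0,100],[0,0,0,0,0,0,100],[0,0,0,0,0,0,100]]}}

```text
clock: 11.03
ee_pos: [0.5018, 0.2299, 0.0376]
tool_rot: [0.02, 3.138, 0.003]
wrist_force: [-0.2, 0.3, 0.7]
gripper_width: 0.999
grip_force: 0.0
```

```bash
python3 -c "
from h import *
print(state()['ee_pos']);go(.5016,.2288,.018,179)"
```

```text
[0.50178    0.22987403 0.03762531]
shift [ 0.0002 -0.0011  0.0196] turn [0.0018 0.0032 0.005 ] clock 11.0333
```

Emit:
{"method": "play_rows", "body": {"series": [[0,-0.001,0.008,0,0,0,100],[0,-0.001,0.014,0,0,0,100],[0,-0.001,0.018,0,0,0,100],[0,-0.001,0.019,0,0,0,100],[0,-0.001,0.019,0,0,0,100]]}}

```text
clock: 11.45
ee_pos: [0.4998, 0.2283, 0.0163]
tool_rot: [-0.018, -3.141, 0.001]
wrist_force: [0.0, 0.3, 0.4]
gripper_width: 0.999
grip_force: 0.0
```

Emit:
{"method": "play_rows", "body": {"series": [[0,0,0,0,0,0,60],[0,0,0,0,0,0,40],[0,0,0,0,0,0,30],[0,0,0,0,0,0,20],[0,0,0,0,0,0,10]], "grip_force": 40}}

```text
clock: 11.87
ee_pos: [0.5004, 0.2288, 0.0172]
tool_rot: [0.018, 3.141, 0.001]
wrist_force: [-0.6, -0.2, 2.3]
gripper_width: 0.458
grip_force: 40.1
```

Emit:
{"method": "play_rows", "body": {"series": [[0,0,0,0,0,0,10],[0,0,0,0,0,0,10],[0,0,0,0,0,0,10],[0,0,0,0,0,0,10],[0,0,0,0,0,0,10]]}}

```text
clock: 12.28
ee_pos: [0.5004, 0.2288, 0.0172]
tool_rot: [0.018, 3.141, 0.001]
wrist_force: [-1.5, 0.4, 5.1]
gripper_width: 0.455
grip_force: 40.3
```

Emit:
{"method": "play_rows", "body": {"series": [[0,0,-0.02,0,0,0,10],[0,0,-0.05,0,0,0,10],[0,0,-0.09,0,0,0,10],[0,0,-0.13,0,0,0,10],[0,0,-0.16,0,0,0,10]]}}

```text
clock: 12.7
ee_pos: [0.5004, 0.2281, 0.179]
tool_rot: [0.019, 3.14, 0.001]
wrist_force: [1.1, -0.3, -0.5]
gripper_width: 0.454
grip_force: 40.8
```

```bash
python3 -c "
from h import *
s=state();print(s['gripper_width'],s['ee_pos'])
go(.5567,-.1968,.17,197.8)"
```

```text
0.45361014390496673 [0.50039489 0.22811886 0.17903447]
shift [-0.0615 -0.4242  0.0089] turn [ 2.000e-04  1.400e-03 -3.228e-01] clock 12.7
```

Emit:
{"method": "play_rows", "body": {"series": [[-0.003,-0.02,0,0,0,0,10],[-0.007,-0.05,0,0,0,0,10],[-0.013,-0.088,0,0,0,0,10],[-0.018,-0.127,0,0,0,0,10],[-0.024,-0.167,0,0,0,0,10]]}}

```text
clock: 13.12
ee_pos: [0.5212, 0.0596, 0.1759]
tool_rot: [-0.016, -3.14, 0.001]
wrist_force: [1.0, 0.8, -2.3]
gripper_width: 0.456
grip_force: 41.0
```

Emit:
{"method": "play_rows", "body": {"series": [[-0.006,-0.04,0,0,0,0,10],[-0.012,-0.08,0,0,0,0,10],[-0.018,-0.12,0,0,0,0,10],[-0.022,-0.15,0,0,0,0,10],[-0.024,-0.17,0,0,0,0,10]]}}

```text
clock: 13.53
ee_pos: [0.543, -0.1141, 0.1759]
tool_rot: [-0.027, -3.14, 0.003]
wrist_force: [-0.3, 0.1, -1.2]
gripper_width: 0.452
grip_force: 40.9
```

```bash
python3 -c "
from h import *
go(.5567,-.1968,.13,197.8)"
```

```text
shift [-0.0152 -0.0823  0.0461] turn [-0.0019 -0.0019 -0.3277] clock 13.5333
```

Emit:
{"method": "play_rows", "body": {"series": [[-0.004,-0.02,0.008,0,0,-0.08,10],[-0.008,-0.04,0.018,0,0,-0.16,10],[-0.012,-0.06,0.028,0,0,-0.24,10],[-0.014,-0.075,0.036,0,0,-0.3,10],[-0.015,-0.082,0.045,0,0,-0.327,10]]}}

```text
clock: 13.95
ee_pos: [0.557, -0.1945, 0.1303]
tool_rot: [0.491, -3.101, 0.002]
wrist_force: [-0.1, 0.3, -2.5]
gripper_width: 0.455
grip_force: 40.9
```

Emit:
{"method": "play_rows", "body": {"series": [[0,0,0,0,0,0,10],[0,0,0,0,0,0,10],[0,0,0,0,0,0,10],[0,0,0,0,0,0,10]]}}

```text
clock: 14.28
ee_pos: [0.5586, -0.1901, 0.1321]
tool_rot: [-0.495, 3.102, 0.001]
wrist_force: [-0.1, 0.3, -1.2]
gripper_width: 0.452
grip_force: 40.9
```

```bash
python3 -c "
from h import *
print(state()['ee_pos']);go(.5567,-.1968,.08,197.8)"
```

```text
[ 0.55856355 -0.1900535   0.1321269 ]
shift [ 0.0039 -0.0059  0.0521] turn [0.0004 0.0007 0.0058] clock 14.2833
```

Emit:
{"method": "play_rows", "body": {"series": [[0.002,-0.003,0.012,0,0,0.005,10],[0.004,-0.006,0.024,0,0,0.005,10],[0.004,-0.006,0.036,0,0,0.005,10],[0.004,-0.006,0.046,0,0,0.005,10],[0.004,-0.006,0.052,0,0,0.005,10]]}}

```text
clock: 14.7
ee_pos: [0.5549, -0.1977, 0.0773]
tool_rot: [0.485, -3.101, -0.002]
wrist_force: [0.1, -0.0, -1.5]
gripper_width: 0.452
grip_force: 40.9
```

Emit:
{"method": "play_rows", "body": {"series": [[0,0,0,0,0,0,10],[0,0,0,0,0,0,10],[0,0,0,0,0,0,10]]}}

```text
clock: 14.95
ee_pos: [0.5567, -0.1983, 0.0801]
tool_rot: [-0.485, 3.103, -0.0]
wrist_force: [0.9, 0.9, -2.0]
gripper_width: 0.452
grip_force: 40.9
```

```bash
python3 -c "
from h import *
print(state()['ee_pos'],state()['wrist_force']);go(.5567,-.1968,.061,197.8)"
```

```text
[ 0.55672369 -0.19830389  0.08006033] [ 0.93638074  0.87301565 -2.0477626 ]
shift [-0.0004  0.0014  0.0191] turn [-0.0004  0.0007 -0.0003] clock 14.95
```

Emit:
{"method": "play_rows", "body": {"series": [[0,0.001,0.004,0,0,0,10],[0,0.001,0.008,0,0,0,10],[0,0.001,0.012,0,0,0,10],[0,0.001,0.014,0,0,0,10],[0,0.001,0.014,0,0,0,10]]}}

```text
clock: 15.37
ee_pos: [0.5554, -0.197, 0.065]
tool_rot: [0.485, -3.103, -0.001]
wrist_force: [0.2, -0.4, -2.5]
gripper_width: 0.452
grip_force: 40.9
```

Emit:
{"method": "play_rows", "body": {"series": [[0,0,0.001,0,0,0,10],[0,0,0.002,0,0,0,10],[0,0,0.003,0,0,0,10],[0,0,0.003,0,0,0,10]]}}

```text
clock: 15.7
ee_pos: [0.5559, -0.1972, 0.0627]
tool_rot: [0.485, -3.104, -0.0]
wrist_force: [-0.6, 0.4, -1.3]
gripper_width: 0.453
grip_force: 40.9
```

Emit:
{"method": "play_rows", "body": {"series": [[0,0,0.001,0,0,0,10],[0,0,0.001,0,0,0,10]]}}

```text
clock: 15.87
ee_pos: [0.5561, -0.197, 0.0622]
tool_rot: [-0.485, 3.104, 0.001]
wrist_force: [-0.5, 1.7, 1.3]
gripper_width: 0.447
grip_force: 41.2
```

Emit:
{"method": "play_rows", "body": {"series": [[0,0,0.001,0,0,0,10],[0,0,0.002,0,0,0,10],[0,0,0.002,0,0,0,10]]}}

```text
clock: 16.12
ee_pos: [0.5561, -0.1964, 0.0614]
tool_rot: [-0.486, 3.104, 0.003]
wrist_force: [-5.5, 2.5, 11.3]
gripper_width: 0.453
grip_force: 42.1
```

Seated; release, retreat.

Emit:
{"method": "play_rows", "body": {"series": [[0,0,0,0,0,0,44],[0,0,0,0,0,0,48],[0,0,0,0,0,0,54],[0,0,0,0,0,0,62],[0,0,0,0,0,0,75]]}}

```text
clock: 16.53
ee_pos: [0.5561, -0.1976, 0.0597]
tool_rot: [-0.485, 3.104, -0.001]
wrist_force: [0.4, 0.2, -0.6]
gripper_width: 0.736
grip_force: 0.0
```

Emit:
{"method": "play_rows", "body": {"series": [[0,0,0,0,0,0,90],[0,0,0,0,0,0,90],[0,0,-0.01,0,0,0,90],[0,0,-0.03,0,0,0,90],[0,0,-0.06,0,0,0,90]]}}

```text
clock: 16.95
ee_pos: [0.554, -0.1966, 0.1186]
tool_rot: [0.485, -3.099, -0.003]
wrist_force: [-0.2, 0.1, 0.3]
gripper_width: 0.901
grip_force: 0.0
```

Emit:
{"method": "play_rows", "body": {"series": [[0,0,-0.04,0,0,0,100],[0,0,-0.08,0,0,0,100],[0,0.03,-0.09,0,0,0,100],[0,0.07,-0.09,0,0,0,100],[0,0.11,-0.09,0,0,0,100]]}}

```text
clock: 17.37
ee_pos: [0.5229, -0.0927, 0.2122]
tool_rot: [-0.479, 3.1, -0.002]
wrist_force: [1.0, 1.3, -0.6]
gripper_width: 0.997
grip_force: 0.0
```

Emit:
{"method": "play_rows", "body": {"series": [[0,0.04,0,0,0,0,100],[0,0.08,0,0,0,0,100],[0,0.12,0,0,0,0,100],[0,0.15,0,0,0,0,100],[0,0.15,0,0,0,0,100]]}}

```text
clock: 17.78
ee_pos: [0.4746, 0.0575, 0.2106]
tool_rot: [-0.502, 3.101, 0.006]
wrist_force: [0.3, -0.0, 0.5]
gripper_width: 0.999
grip_force: 0.0
```

```bash
python3 -c "
from h import *
t=read_camera('top')['color'];c=read_camera('scene')['color']
o=np.zeros((480,800,3),np.uint8);o[:,:480]=cv2.resize(t[90:210,400:520],None,fx=4,fy=4,interpolation=cv2.INTER_CUBIC);o[:320,480:]=cv2.resize(c[110:230,160:280],(320,320));o[320:,480:736]=cv2.resize(t,(256,160))
cv2.imwrite('pics/p3.png',o[:,:,::-1])"
```

```text
(no output)
```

View pics/p3.png

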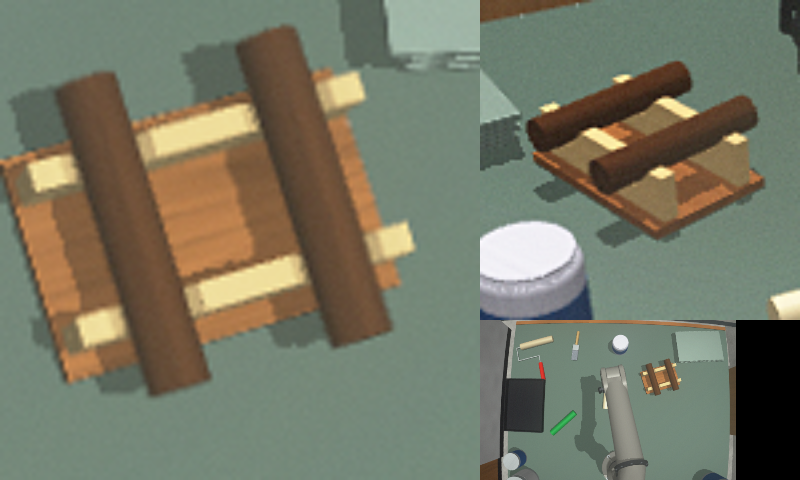

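Both rods rest in their grooves with near-equal overhangs: the left one runs from (88,83) to (180,388), and the right one is unchanged. The arm is clear.

```bash
python3 -c "
from workcell import *
print(job_done())"
```

```text
the job is handed in; nothing more can be done
None
```

Both dark rods are lying in the rack, one in each groove, resting on both rails and sticking out about equally at the two ends; the pale and green rods were not touched, and the job was handed in at about 18 s of the 64 s allowed.

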